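Start the levelling bolt in the upturned plinth

TASK

Start the big levelling bolt in the threaded boss of the upturned plinth by its brass wing: turn it backward (counter-clockwise seen from above) until it drops with a clunk onto the thread's start, then forward about one full turn so that the thread has taken it. Use light fingers: never load the bolt with more than 40 N in all, both fingers' squeeze counted together; do not screw it forward before it has dropped, and leave the other things on the bench where they are. Finish still gripping the wing, holding the bolt started; do not let go.

Things in the scene. Friction and masses are not known exactly. Their poses are not given: they have to be found in the camera images.
- wing (a point): Centre of the bolt's head, an upright flat brass wing 46 mm long (x axis), 14 mm thick (y) and 38 mm tall (z, the bolt's axis, passes through this point). Turns with the bolt. Starts about 138 mm above the bench and sinks as the bolt goes in. Free all round; beneath it a 12 mm neck, then a 38 mm wide collar (its top 29 mm below this point) and a 29 mm shank.
- boss_mouth (a point): Centre of the top face of the steel threaded boss, 76 mm above the bench, 50 mm across, on a 110 mm nut plate on a fixed wooden plinth block 150 mm square, 40 mm tall. The bolt stands upright on the boss's axis; it is captive: cannot be tipped or pulled out.
- bolt_turn (a joint): How far the bolt is turned, rad: grows forward (clockwise from above, screwing in), falls backward; counts over several turns, limits -6 and 12. Starts at 0.9 to 1.1. The drop comes 0.5 to 1.9 rad backward of the start, differently each time. Friction about 0.04 N m; stays where left.
- bolt_depth (a joint): How far the bolt has sunk, m; 0 = on the thread's lip, grows downward. 8 mm per turn, right-hand. Turning backward lifts it by that slope until it slips off the lip and falls 8 mm by its own weight (about 6 N), or once the fingers let go if they carry it. Reads about 8 mm just after the drop, 16 mm one turn forward of it. Thread play about 1 mm up and down.
- bottle: Bystander: white plastic bottle, 60 mm across, 150 mm tall, origin under its base.
- finial: Bystander: turned brass finial, 56 mm across, 82 mm tall, origin under its base.
- spanner: Bystander: steel spanner lying flat near the far side of the bench, origin at its underside.
Not all that is in view belongs to the job. What is meant by the part that bears wing is not purple, and is the larger of those in its own colour.

How it is judged (in metres and radians):
On the way:
1. the bolt is turned backward off the lip and has dropped onto the start of the thread (value of joint bolt_turn below 0.6 rad and value of joint bolt_depth above 0.005 m), for 0.1 s.
At the end, for the whole second after the job is handed in: The bolt, after dropping, is in the thread by about one turn from the lip (depth 13.4 to 18.6 mm, that is one turn within about a third of a turn; turn reading above 4.3) and the fingers still grip the wing with more than 2 N (value of joint bolt_depth between 0.0134 and 0.0186 m and value of joint bolt_turn above 4.3 rad and contact force between the fingers and bolt_turn above 2 N); the arm keeps its last pose, push and grip.
It fails at once if the bolt is squeezed or pushed with more than 40 N in all, both fingers together (contact force between any of the fingers, the arm and bolt_turn above 40 N).
It fails at once if the bolt is screwed forward before it has dropped (value of joint bolt_turn above 1.9 rad and value of joint bolt_depth below 0.0055 m).
It fails at once if a bystander is moved (distance of any of bottle, finial, spanner from where it was at the start of the episode above 0.02 m).
It also fails if it takes over 72 s, if anything falls off the work surface, if the arm or the gripper's body presses on something with over 40 N, if the wrist force passes 120 N, or if a joint passes its speed limit or range.

ROBOT

A 6-joint arm with a two-finger parallel gripper is mounted at the origin on the work surface. World frame = base frame: x ahead of the robot, y to its left, z up, the work surface at z = 0. Lengths are in mm, angles in degrees, forces in N, time in s.
With the tool pointing down it reaches from about 300 to 850 mm from the base axis. Payload 4.2 kg.
Tool frame: the origin (TCP) lies at the very end of the fingers, on their centre line; the grasp point (between the pads) lies 19 mm behind it (env.grasp_offset is the distance from the TCP to the grasp point, in mm); z points along the fingers, y is the line along which they close (so a half turn about z gives the same grasp; the last joint's range is limited). The gripper opens to 91 mm and grips with 3 to 60 N. Pads are 32 mm wide; open, the fingers measure 118 mm over their backs; the gripper's body (76 mm by 178 mm) begins 60 mm behind the grasp point.
Start: joints at [68.87, 18.312, 89.639, -0, 72.044, -1.146], TCP at [196.521, 540.391, 213.976] pointing down, gripper open.
Joint ranges: [-177.97, 177.97], [-48.28, 115.42], [12.27, 149.76], [-77.06, 257.06], [2.81, 150.46], [-146.56, 146.56]. Speed limits (degrees/s): [147.25, 147.25, 180, 180, 180, 180].

INTERFACE

Orientations are given as [roll, pitch, yaw] about the fixed x, y, z axes, in that order (R = Rz(yaw) Ry(pitch) Rx(roll)).
In Python, from workcell import env gives the robot as it stands. The module is installed in compiled form; this text tells all that it offers.
- The arm moves only by the tool send_rows, never from a script. Its argument "motion" is a list of rows, each an object of numbers: "tx", "ty", "tz": the shift along the tool's x, y, z in units of 500 mm (1.0 is 500 mm); "rx", "ry", "rz": the turn, a rotation vector about the tool's x, y, z in units of 30 degrees (1.0 is 30 degrees); "gripper": the closure, from -1 (fully open) to 1 (shut). In form: [{"tx": .., "ty": .., "tz": .., "rx": .., "ry": .., "rz": .., "gripper": ..}, ...]. A call has 1 to 12 rows; each row shifts and turns the commanded pose from where the row before left it, along the tool's axes as they then stand; what a row does not reach is not made up. A row lasts 1/8 s, in which the tool goes at most 62.5 mm and 10.7 degrees, less where a joint would pass 70% of its speed; a pose out of reach is approached as far as the arm can. A call with a number of a shift or a turn outside -1 to 1 is refused whole. A call with a gripper value outside its range is refused whole. The fingers move at their own pace and stop on an object; "grip_force" is the grip in N (left out, the last holds). Time passes only in rows, so rows that do not move let the fingers close. It gives the time, the measured TCP pose, the force, the opening and the grip force at its end, in the units of the state.
- env.state(): the state, without advancing time (a new reading comes with each control period).
- env.grab_frame(name): name is "scene" or "top"; returns a dict with "frame" (400x640x3 uint8, red, green, blue), "vertical_fov" (degrees; the focal length in pixels is half the picture's height over the tangent of half this angle, whatever the lens; pixels are square), "cx", "cy" (the principal point, pixels), "rvec" (rotation vector, rad) and "tvec" (3), from world to camera coordinates, as OpenCV has them. Camera axes: x right, y down, z forward; pixel columns grow to the right and rows downward; lengths in mm; the calibration is good to about 2 mm. A picture is of the moment at which its call begins. There is no depth.
- env.job_done(): hands the job in; it is judged then, once.
The state is a dict: "time_s": time; "qpos": joint angles; "qvel": joint speeds; "effort": joint torques, N m; "ee_pos": TCP position; "ee_rot": TCP orientation; "force": force on the tool from outside, world axes, zero at the start; "torque": the same for the moment, N m; "gripper_width": finger opening in mm; "gripper_force": force on a finger pad.
Only numpy, scipy, OpenCV 4.12 (cv2) and the standard library are available. Lean on these libraries where they do the work, as an engineer would, in place of code of your own. Each camera call takes 0.05 s, during which the arm holds its last target. There are 200 camera calls.

## Working session

There is one attempt and no reset: what is moved stays moved. The work goes in short steps, Python scripts to look and compute and a tool call to move; the robot and the scene stay as the last step left them, time stands still between calls to the robot, and variables do not carry over. Pictures are saved under pics/ and viewed, at most 10 in all, crops included, and the job is handed in when it is done.

Besides the shell and the picture viewer there is one more tool, called after "Request:" in YAML: its name, and indented under it one key for each argument. send_rows: Moves the arm, as the interface text tells. Shifts and turns lie within -1 to 1; 1 stands for 500 mm of shift or 30 degrees of turn. Its arguments: {"type":"object","properties":{"motion":{"type":"array"},"grip_force":{"type":"number"}},"required":["motion"]}

```bash
mkdir -p pics; cat > h.py <<'E'
import numpy as np, cv2
from workcell import env
def cam(n,save=None):
    g=env.grab_frame(n)
    if save: cv2.imwrite(save,g["frame"][:,:,::-1])
    f=200/np.tan(np.radians(g["vertical_fov"])/2)
    K=np.array([[f,0,g["cx"]],[0,f,g["cy"]],[0,0,1]]);R=cv2.Rodrigues(np.array(g["rvec"],float))[0];t=np.array(g["tvec"],float).ravel()
    return g["frame"],K,R,t
def onz(K,R,t,u,v,z):
    c=-R.T@t; d=R.T@np.linalg.inv(K)@np.array([u,v,1.]); return c+d*(z-c[2])/d[2]
def proj(K,R,t,p):
    q=K@(R@np.array(p,float)+t); return q[:2]/q[2]
E
python3 - <<'E'
from h import *
for n in("scene","top"):
    f,K,R,t=cam(n,f"pics/{n}0.png"); print(n,K[0,0],-R.T@t,R[2])
s=env.state();print(s)
E
```

```text
scene 455.9150787746568 [1452.15658444   63.04675898  724.40486689] [-0.80329856 -0.04749275 -0.59367993]
top 471.8994750370859 [ 417.71140302  -17.3892424  1303.63372722] [ 0.138081    0.02509741 -0.9901029 ]
{'time_s': 0.1, 'qpos': array([ 6.88694258e+01,  1.83499429e+01,  8.96970740e+01, -2.77806087e-04,
        7.20429674e+01, -1.14384753e+00]), 'qvel': array([-0.04382447, -0.07287242, -0.11077297, -0.05043807, -0.03090503,
        0.04852676]), 'effort': array([ 6.66743290e-04, -4.13329554e+01, -2.32511652e+01,  7.29187927e-02,
        4.22029174e-02, -5.40819758e-05]), 'ee_pos': array([196.36480017, 539.98017808, 213.2005129 ]), 'ee_rot': array([-1.79910028e+02, -1.53223207e-03,  1.60013358e+02]), 'force': array([ 0.12451055, -0.24213283,  0.89264161]), 'torque': array([-0.01465127,  0.0127235 , -0.01421943]), 'gripper_force': 0.0, 'gripper_width': 90.88971896241405}
```

View pics/scene0.png

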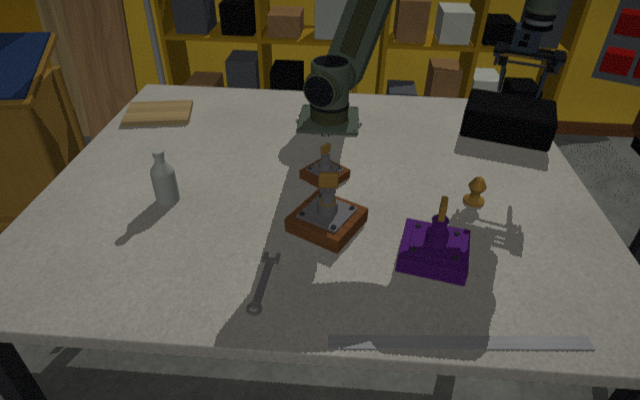

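View pics/top0.png

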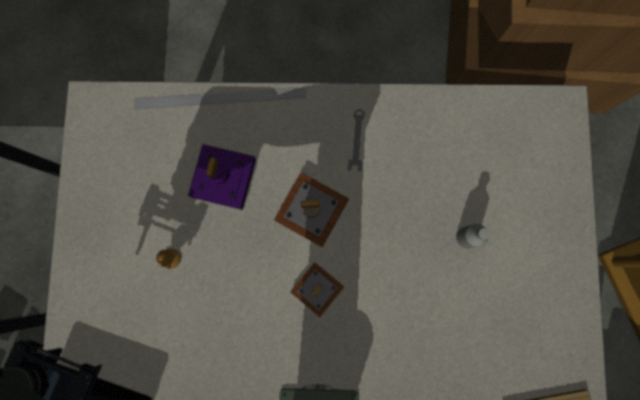

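Three plinths carry a wing: purple at top (222,177), large brown at top (312,210) / scene (327,215), and small brown at top (318,290) / scene (325,172). The one meant is the large brown: it isn't purple, and it is the larger of the two brown ones. I'll confirm with a crop and measure it.

```bash
python3 - <<'E'
from h import *
f,K,R,t=cam("top"); s,K2,R2,t2=cam("scene")
def wing(f,x0,x1,y0,y1):
    h=cv2.cvtColor(f,cv2.COLOR_RGB2HSV)
    c=h[y0:y1,x0:x1]; m=((c[...,1]>110)&(c[...,2]>50)&(c[...,0]>11)&(c[...,0]<30)).astype(np.uint8)
    n,l,st,ce=cv2.connectedComponentsWithStats(m)
    k=1+np.argmax(st[1:,4]); return (l==k),np.array([x0,y0]),st[k]
m,o,st=wing(f,296,327,193,222); ys,xs=np.nonzero(m); P=np.c_[xs,ys]+o
print("top",st,P.mean(0))
w=np.array([onz(K,R,t,u,v,157) for u,v in P])[:,:2]
c,(sz),a=cv2.minAreaRect(w.astype(np.float32)); e,v=np.linalg.eigh(np.cov(w.T)); print(c,sz,a,"mean",w.mean(0),"pc yaw",np.degrees(np.arctan2(v[1,1],v[0,1])),np.sqrt(12*e))
m2,o2,st2=wing(s,312,345,165,192); ys,xs=np.nonzero(m2); P2=np.c_[xs,ys]+o2
print("scene",st2,P2.mean(0))
# triangulate
for z in (138,): print("scene@138",onz(K2,R2,t2,*P2.mean(0),z))
print("topmean@150",onz(K,R,t,*P.mean(0),150))
# plinth brown in top
h=cv2.cvtColor(f,cv2.COLOR_RGB2HSV)
a=cv2.resize(f[160:260,260:360],(400,400),interpolation=cv2.INTER_CUBIC); b=cv2.resize(s[130:255,265:390],(400,400),interpolation=cv2.INTER_CUBIC)
a2=a.copy(); mm=np.zeros((100,100),np.uint8); mm[P[:,1]-160,P[:,0]-260]=255
cs,_=cv2.findContours(cv2.resize(mm,(400,400),interpolation=0),0,2); cv2.drawContours(a2,cs,-1,(0,255,0),1)
cv2.imwrite("pics/crop.png",np.clip(1.6*np.hstack([a2,b]),0,255).astype(np.uint8)[:,:,::-1])
E
```

```text
top [ 5  7 18  7 86] [309.80232558 202.91860465]
(574.9238891601562, 27.320480346679688) (12.88731861114502, 42.13862228393555) 5.015948295593262 mean [574.77494783  26.63606265] pc yaw 95.30223483715437 [12.32354749 42.19307311]
scene [  0   0  33  24 427] [327.74238876 179.15222482]
scene@138 [576.03651275  29.14587041 138.        ]
topmean@150 [575.73242467  26.90313765 150.        ]
```

View pics/crop.png

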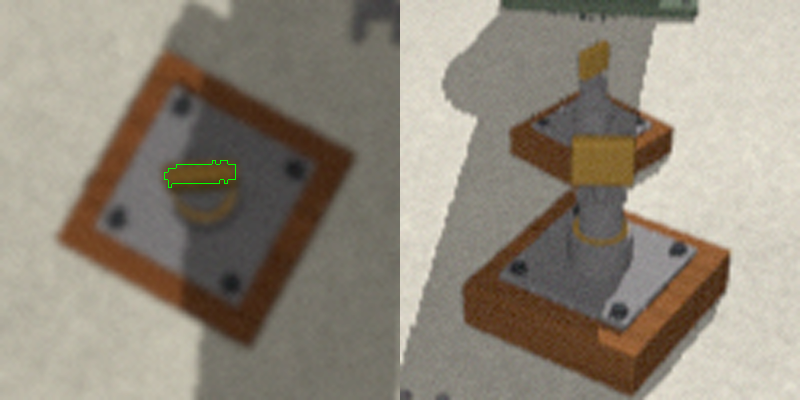

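The crop confirms it: the large brown plinth with a nearly tip-on wing at top (310,203) and scene (328,180). The wing is at about (575, 27) with its long axis at yaw 95°. Now moving above it.

Request:
send_rows:
  motion:
    - {"tx": -0.0886,"ty": -0.0588,"gripper": -1}
    - {"tx": -0.0886,"ty": -0.0588}
    - {"tx": -0.0886,"ty": -0.0588}
    - {"tx": -0.0886,"ty": -0.0588}
    - {"tx": -0.0886,"ty": -0.0588}
    - {"tx": -0.0886,"ty": -0.0588}
    - {"tx": -0.0886,"ty": -0.0588}
    - {"tx": -0.0886,"ty": -0.0588}
    - {"tx": -0.0886,"ty": -0.0588}
    - {"tx": -0.0886,"ty": -0.0588}
    - {"tx": -0.0886,"ty": -0.0588}
    - {"tx": -0.0886,"ty": -0.0588}
  grip_force: 6

```text
invalid input at $.motion[0]: expected keys tx, ty, tz, rx, ry, rz, gripper
```

Request:
send_rows:
  motion:
    - {"rz": 0.271,"gripper": -1}
    - {"rz": 0.271}
    - {"rz": 0.271}
    - {"rz": 0.271}
    - {"rz": 0.271}
    - {"rz": 0.271}
    - {"rz": 0.271}
    - {"rz": 0.271}
    - {}
    - {}

```text
invalid input at $.motion[0]: expected keys tx, ty, tz, rx, ry, rz, gripper
```

Request:
send_rows:
  motion:
    - {"tx": -0.0886,"ty": -0.0588,"tz": 0,"rx": 0,"ry": 0,"rz": 0,"gripper": -1}
    - {"tx": -0.0886,"ty": -0.0588,"tz": 0,"rx": 0,"ry": 0,"rz": 0,"gripper": -1}
    - {"tx": -0.0886,"ty": -0.0588,"tz": 0,"rx": 0,"ry": 0,"rz": 0,"gripper": -1}
    - {"tx": -0.0886,"ty": -0.0588,"tz": 0,"rx": 0,"ry": 0,"rz": 0,"gripper": -1}
    - {"tx": -0.0886,"ty": -0.0588,"tz": 0,"rx": 0,"ry": 0,"rz": 0,"gripper": -1}
    - {"tx": -0.0886,"ty": -0.0588,"tz": 0,"rx": 0,"ry": 0,"rz": 0,"gripper": -1}
    - {"tx": -0.0886,"ty": -0.0588,"tz": 0,"rx": 0,"ry": 0,"rz": 0,"gripper": -1}
    - {"tx": -0.0886,"ty": -0.0588,"tz": 0,"rx": 0,"ry": 0,"rz": 0,"gripper": -1}
    - {"tx": -0.0886,"ty": -0.0588,"tz": 0,"rx": 0,"ry": 0,"rz": 0,"gripper": -1}
    - {"tx": -0.0886,"ty": -0.0588,"tz": 0,"rx": 0,"ry": 0,"rz": 0,"gripper": -1}
    - {"tx": -0.0886,"ty": -0.0588,"tz": 0,"rx": 0,"ry": 0,"rz": 0,"gripper": -1}
    - {"tx": -0.0886,"ty": -0.0588,"tz": 0,"rx": 0,"ry": 0,"rz": 0,"gripper": -1}
  grip_force: 6

```text
time_s: 1.7
ee_pos: [576.3, 25.6, 213.8]
ee_rot: [180.0, -0.0, 160.0]
force: [0.8, 0.6, 0.0]
gripper_width: 91.1
gripper_force: 0.0
```

Request:
send_rows:
  motion:
    - {"tx": 0,"ty": 0,"tz": 0,"rx": 0,"ry": 0,"rz": 0.271,"gripper": -1}
    - {"tx": 0,"ty": 0,"tz": 0,"rx": 0,"ry": 0,"rz": 0.271,"gripper": -1}
    - {"tx": 0,"ty": 0,"tz": 0,"rx": 0,"ry": 0,"rz": 0.271,"gripper": -1}
    - {"tx": 0,"ty": 0,"tz": 0,"rx": 0,"ry": 0,"rz": 0.271,"gripper": -1}
    - {"tx": 0,"ty": 0,"tz": 0,"rx": 0,"ry": 0,"rz": 0.271,"gripper": -1}
    - {"tx": 0,"ty": 0,"tz": 0,"rx": 0,"ry": 0,"rz": 0.271,"gripper": -1}
    - {"tx": 0,"ty": 0,"tz": 0,"rx": 0,"ry": 0,"rz": 0.271,"gripper": -1}
    - {"tx": 0,"ty": 0,"tz": 0,"rx": 0,"ry": 0,"rz": 0.271,"gripper": -1}
    - {"tx": 0,"ty": 0,"tz": 0,"rx": 0,"ry": 0,"rz": 0,"gripper": -1}
    - {"tx": 0,"ty": 0,"tz": 0,"rx": 0,"ry": 0,"rz": 0,"gripper": -1}

```text
time_s: 2.95
ee_pos: [575.4, 27.2, 213.8]
ee_rot: [-180.0, -0.0, 95.1]
force: [-0.3, 0.3, -0.2]
gripper_width: 91.2
gripper_force: 0.0
```

Request:
send_rows:
  motion:
    - {"tx": 0,"ty": 0,"tz": 0.046,"rx": 0,"ry": 0,"rz": 0,"gripper": -1}
    - {"tx": 0,"ty": 0,"tz": 0.046,"rx": 0,"ry": 0,"rz": 0,"gripper": -1}
    - {"tx": 0,"ty": 0,"tz": 0.046,"rx": 0,"ry": 0,"rz": 0,"gripper": -1}
    - {"tx": 0,"ty": 0,"tz": 0.046,"rx": 0,"ry": 0,"rz": 0,"gripper": -1}
    - {"tx": 0,"ty": 0,"tz": 0,"rx": 0,"ry": 0,"rz": 0,"gripper": 0}
    - {"tx": 0,"ty": 0,"tz": 0,"rx": 0,"ry": 0,"rz": 0,"gripper": 0}
    - {"tx": 0,"ty": 0,"tz": 0,"rx": 0,"ry": 0,"rz": 0,"gripper": 0.5}
    - {"tx": 0,"ty": 0,"tz": 0,"rx": 0,"ry": 0,"rz": 0,"gripper": 0.5}
    - {"tx": 0,"ty": 0,"tz": 0,"rx": 0,"ry": 0,"rz": 0,"gripper": 0.6}
    - {"tx": 0,"ty": 0,"tz": 0,"rx": 0,"ry": 0,"rz": 0,"gripper": 0.6}
  grip_force: 6

```text
time_s: 4.2
ee_pos: [575.6, 27.2, 122.1]
ee_rot: [180.0, -0.0, 95.0]
force: [-0.7, -0.5, -0.4]
gripper_width: 33.9
gripper_force: 0.0
```

Request:
send_rows:
  motion:
    - {"tx": 0,"ty": 0,"tz": 0,"rx": 0,"ry": 0,"rz": 0,"gripper": 0.7}
    - {"tx": 0,"ty": 0,"tz": 0,"rx": 0,"ry": 0,"rz": 0,"gripper": 0.7}
    - {"tx": 0,"ty": 0,"tz": 0,"rx": 0,"ry": 0,"rz": 0,"gripper": 0.85}
    - {"tx": 0,"ty": 0,"tz": 0,"rx": 0,"ry": 0,"rz": 0,"gripper": 1}
    - {"tx": 0,"ty": 0,"tz": 0,"rx": 0,"ry": 0,"rz": 0,"gripper": 1}
    - {"tx": 0,"ty": 0,"tz": 0,"rx": 0,"ry": 0,"rz": 0,"gripper": 1}

```text
time_s: 4.95
ee_pos: [576.8, 27.2, 122.2]
ee_rot: [179.8, -0.0, 95.0]
force: [6.0, 0.5, -1.8]
gripper_width: 14.4
gripper_force: 6.0
```

Request:
send_rows:
  motion:
    - {"tx": 0,"ty": 0.003,"tz": 0,"rx": 0,"ry": 0,"rz": 0,"gripper": 1}
    - {"tx": 0,"ty": 0.001,"tz": 0,"rx": 0,"ry": 0,"rz": 0,"gripper": 1}
    - {"tx": 0,"ty": 0,"tz": 0,"rx": 0,"ry": 0,"rz": 0,"gripper": 1}

```text
time_s: 5.32
ee_pos: [577.1, 27.3, 122.0]
ee_rot: [-180.0, -0.0, 95.0]
force: [1.6, 0.0, 0.2]
gripper_width: 14.0
gripper_force: 6.0
```

Request:
send_rows:
  motion:
    - {"tx": 0,"ty": 0.0006,"tz": -0.0003,"rx": 0,"ry": 0,"rz": -0.2,"gripper": 1}
    - {"tx": 0,"ty": 0,"tz": -0.0003,"rx": 0,"ry": 0,"rz": -0.2,"gripper": 1}
    - {"tx": 0,"ty": 0,"tz": -0.0003,"rx": 0,"ry": 0,"rz": -0.2,"gripper": 1}
    - {"tx": 0,"ty": 0,"tz": -0.0003,"rx": 0,"ry": 0,"rz": -0.2,"gripper": 1}
    - {"tx": 0,"ty": 0,"tz": 0,"rx": 0,"ry": 0,"rz": 0,"gripper": 1}

```text
time_s: 5.95
ee_pos: [577.4, 27.4, 122.5]
ee_rot: [-180.0, -0.0, 118.9]
force: [0.2, -0.5, 0.4]
gripper_width: 13.8
gripper_force: 6.0
```

```bash
python3 - <<'E'
from h import *
f,K,R,t=cam("scene")
s=env.state();print(s["force"],s["torque"],s["ee_pos"],s["ee_rot"])
cv2.imwrite("pics/s1.png",cv2.resize(f[120:260,250:410],(640,560),interpolation=cv2.INTER_CUBIC)[:,:,::-1])
E
```

```text
[ 1.31546973  0.48618463 -0.35573981] [-0.02200228 -0.29638179  0.01182189] [577.35199745  27.35315265 122.50677637] [-1.79953253e+02 -2.82667904e-02  1.18888883e+02]
```

View pics/s1.png

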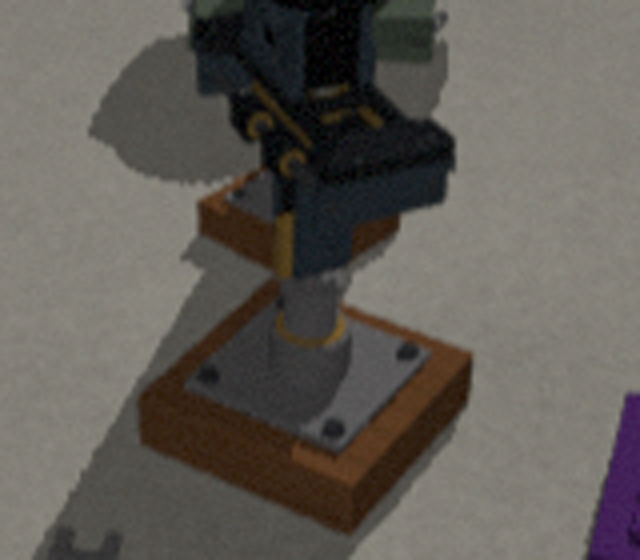

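The gripper holds the wing; its brass edge shows at crop (285,245), its bottom level with the fingertips, and the collar ring is at (310,330). I'll lower the grip and continue backward.

Request:
send_rows:
  motion:
    - {"tx": 0,"ty": 0,"tz": -0.0003,"rx": 0,"ry": 0,"rz": -0.2,"gripper": 1}
    - {"tx": 0,"ty": 0,"tz": -0.0003,"rx": 0,"ry": 0,"rz": -0.2,"gripper": 1}
    - {"tx": 0,"ty": 0,"tz": 0,"rx": 0,"ry": 0,"rz": 0,"gripper": 1}
  grip_force: 4

```text
time_s: 6.38
ee_pos: [577.4, 27.4, 122.8]
ee_rot: [-180.0, -0.0, 130.8]
force: [1.3, 1.2, -0.4]
gripper_width: 14.2
gripper_force: 4.0
```

Request:
send_rows:
  motion:
    - {"tx": 0,"ty": 0,"tz": -0.0003,"rx": 0,"ry": 0,"rz": -0.2,"gripper": 1}
    - {"tx": 0,"ty": 0,"tz": -0.0003,"rx": 0,"ry": 0,"rz": -0.2,"gripper": 1}
    - {"tx": 0,"ty": 0,"tz": 0,"rx": 0,"ry": 0,"rz": 0,"gripper": 1}

```text
time_s: 6.75
ee_pos: [577.4, 27.5, 123.0]
ee_rot: [-180.0, -0.0, 142.8]
force: [1.3, -0.3, 0.6]
gripper_width: 14.1
gripper_force: 4.0
```

```bash
python3 - <<'E'
from h import *
f,K,R,t=cam("scene")
s=env.state();print(s["force"],s["torque"],s["ee_pos"],s["ee_rot"])
cv2.imwrite("pics/s2.png",cv2.resize(f[120:260,250:410],(640,560),interpolation=cv2.INTER_CUBIC)[:,:,::-1])
E
```

```text
[ 0.12924169  1.01769637 -0.01617372] [ 0.12883856 -0.22894832  0.1206877 ] [577.48767355  27.46241228 122.9968907 ] [-1.79980826e+02 -4.40121148e-02  1.42795047e+02]
```

View pics/s2.png

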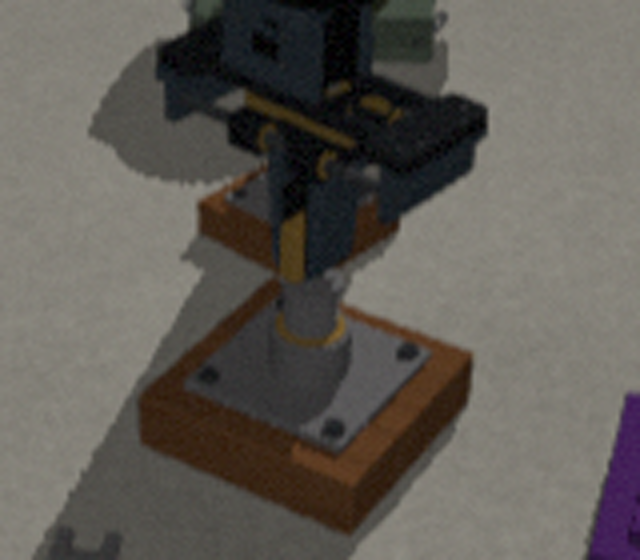

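The wing edge spans crop rows 210–282 at column 290, so there's no drop yet. From here I'll monitor the gold blob's top and bottom rows by number.

```bash
cat > m.py <<'E'
from h import *
f,K,R,t=cam("scene"); s=env.state()
h=cv2.cvtColor(f,cv2.COLOR_RGB2HSV)[168:198,312:345]
m=((h[...,1]>110)&(h[...,2]>50)&(h[...,0]>12)&(h[...,0]<30)).astype(np.uint8)
n,l,st,ce=cv2.connectedComponentsWithStats(m,connectivity=4)
for k in range(1,n):
    if st[k,4]>12: print("blob",st[k]+[312,168,0,0,0],ce[k]+[312,168])
p=proj(K,R,t,s["ee_pos"]); print("tip px",p,"px/mm z",proj(K,R,t,s["ee_pos"]-[0,0,10])[1]/10-p[1]/10)
print(s["time_s"],s["force"].round(1),s["torque"].round(2),s["ee_pos"].round(1),s["ee_rot"].round(1),s["gripper_width"],s["qpos"][5])
E
python3 m.py
```

```text
blob [320 173   6  18  94] [322.69148936 181.78723404]
blob [312 174   5  13  25] [314.36 179.6 ]
tip px [326.79969808 184.81682526] px/mm z 0.35209179299029714
6.85 [ 0.5  1.3 -0.1] [ 0.16 -0.19  0.  ] [577.5  27.5 123. ] [-180.    -0.   142.8] 14.034775860992942 -51.253124826479194
```

Request:
send_rows:
  motion:
    - {"tx": 0,"ty": 0,"tz": -0.0003,"rx": 0,"ry": 0,"rz": -0.2,"gripper": 1}
    - {"tx": 0,"ty": 0,"tz": -0.0003,"rx": 0,"ry": 0,"rz": -0.2,"gripper": 1}
    - {"tx": 0,"ty": 0,"tz": 0,"rx": 0,"ry": 0,"rz": 0,"gripper": 1}

```text
time_s: 7.22
ee_pos: [577.3, 27.5, 122.5]
ee_rot: [-180.0, -0.1, 154.8]
force: [1.1, 0.9, -4.9]
gripper_width: 14.1
gripper_force: 4.0
```

```bash
python3 m.py
```

```text
blob [321 172   7  19 100] [324.38 181.66]
blob [312 174   6   6  17] [314.11764706 176.76470588]
blob [312 180   6   6  17] [314.76470588 182.05882353]
blob [312 192   6   5  14] [314.64285714 194.35714286]
tip px [326.82279482 184.91647113] px/mm z 0.3519135644663436
7.275 [ 1.3  1.3 -5.3] [ 0.28 -0.37  0.03] [577.3  27.5 122.6] [-1.800e+02 -1.000e-01  1.548e+02] 13.568571350473238 -63.241800210895114
```

Request:
send_rows:
  motion:
    - {"tx": 0,"ty": 0,"tz": -0.0003,"rx": 0,"ry": 0,"rz": -0.2,"gripper": 1}
    - {"tx": 0,"ty": 0,"tz": -0.0003,"rx": 0,"ry": 0,"rz": -0.2,"gripper": 1}
    - {"tx": 0,"ty": 0,"tz": 0,"rx": 0,"ry": 0,"rz": 0,"gripper": 1}

```text
time_s: 7.65
ee_pos: [576.9, 27.6, 123.2]
ee_rot: [-180.0, -0.1, 166.8]
force: [0.0, 2.1, -5.7]
gripper_width: 14.2
gripper_force: 4.0
```

```bash
python3 m.py
```

```text
blob [323 171   7  23 116] [326.01724138 183.22413793]
blob [338 171   7   7  24] [341.45833333 174.16666667]
blob [312 174   4   7  16] [313.25   176.8125]
blob [312 181   6   5  13] [313.92307692 183.23076923]
tip px [326.86529187 184.62495828] px/mm z 0.35210099923059346
7.7 [ 0.   2.3 -4.7] [ 0.43 -0.01  0.03] [577.   27.6 123.2] [-1.800e+02 -1.000e-01  1.668e+02] 13.823184550169534 -75.22767741099013
```

Fz went to −5 N at yaw ~150: the bolt has slipped off the lip and the fingers are carrying it. I'll let go to drop it, lower 8 mm, check, then regrip.

Request:
send_rows:
  motion:
    - {"tx": 0,"ty": 0,"tz": 0,"rx": 0,"ry": 0,"rz": 0,"gripper": 0.2}
    - {"tx": 0,"ty": 0,"tz": 0,"rx": 0,"ry": 0,"rz": 0,"gripper": 0.2}
    - {"tx": 0,"ty": 0,"tz": 0,"rx": 0,"ry": 0,"rz": 0,"gripper": 0.2}
    - {"tx": 0,"ty": 0,"tz": 0,"rx": 0,"ry": 0,"rz": 0,"gripper": 0.2}

```text
time_s: 8.2
ee_pos: [577.9, 27.3, 124.0]
ee_rot: [180.0, 0.0, 167.0]
force: [-0.3, -0.1, -0.3]
gripper_width: 36.5
gripper_force: 0.0
```

```bash
python3 m.py; python3 - <<'E'
from h import *
f,K,R,t=cam("scene")
cv2.imwrite("pics/s3.png",cv2.resize(f[120:260,250:410],(640,560),interpolation=cv2.INTER_CUBIC)[:,:,::-1])
E
```

```text
blob [322 171  12  23 199] [327.79899497 181.97487437]
tip px [326.71983722 184.5881533 ] px/mm z 0.35249768542624693
8.25 [ 0.1 -0.3 -0.8] [0.02 0.   0.04] [577.9  27.3 123.9] [180.   0. 167.] 36.706999211594265 -75.39739479311493
```

View pics/s3.png

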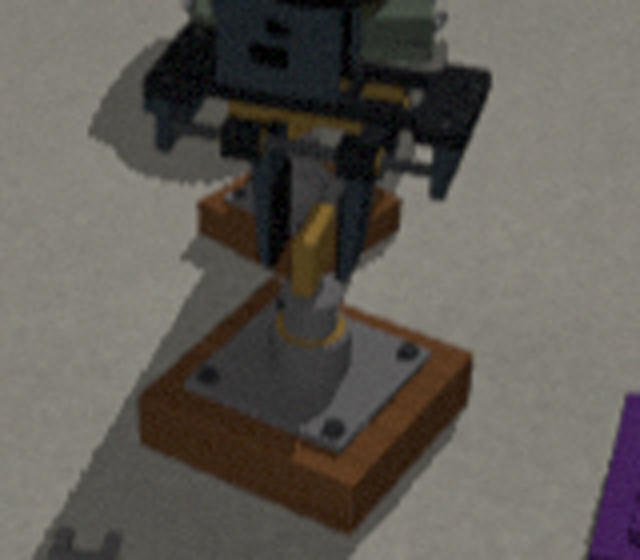

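```bash
python3 - <<'E'
from h import *
f,K,R,t=cam("scene")
for a in(167,142.8):
  for dz in (0,-8):
    zc=138+(a-95)/360*8+dz; d=np.array([np.cos(np.radians(a)),np.sin(np.radians(a)),0])
    for e in(1,-1): print(a,dz,e,[proj(K,R,t,np.array([577.6,27.4,zc+k])+23*e*d).round(1) for k in(-19,19)])
E
```

```text
167 0 1 [array([329.5, 180.5]), array([330. , 166.9])]
167 0 -1 [array([323.9, 191.1]), array([324.3, 177.3])]
167 -8 1 [array([329.4, 183.2]), array([329.9, 169.8])]
167 -8 -1 [array([323.8, 193.9]), array([324.2, 180.2])]
142.8 0 1 [array([333.1, 181.8]), array([333.7, 168.2])]
142.8 0 -1 [array([320.2, 190.1]), array([320.5, 176.3])]
142.8 -8 1 [array([333. , 184.6]), array([333.5, 171.1])]
142.8 -8 -1 [array([320.2, 192.9]), array([320.5, 179.2])]
```

The wing's bottom edge is at row 194 against 193.9 predicted if dropped and 191.1 if not, so it has dropped. Lower, regrip, and start turning forward.

Request:
send_rows:
  motion:
    - {"tx": 0,"ty": 0,"tz": 0.009,"rx": 0,"ry": 0,"rz": 0,"gripper": 0.2}
    - {"tx": 0,"ty": 0,"tz": 0.009,"rx": 0,"ry": 0,"rz": 0,"gripper": 0.4}
    - {"tx": 0,"ty": 0,"tz": 0,"rx": 0,"ry": 0,"rz": 0,"gripper": 0.6}
    - {"tx": 0,"ty": 0,"tz": 0,"rx": 0,"ry": 0,"rz": 0,"gripper": 0.8}
    - {"tx": 0,"ty": 0,"tz": 0,"rx": 0,"ry": 0,"rz": 0,"gripper": 1}
    - {"tx": 0,"ty": 0,"tz": 0,"rx": 0,"ry": 0,"rz": 0,"gripper": 1}
  grip_force: 5

```text
time_s: 9.1
ee_pos: [577.8, 27.5, 114.6]
ee_rot: [180.0, -0.0, 167.0]
force: [0.1, 0.7, -2.6]
gripper_width: 14.0
gripper_force: 5.0
```

Request:
send_rows:
  motion:
    - {"tx": 0,"ty": 0,"tz": 0.0003,"rx": 0,"ry": 0,"rz": 0.2,"gripper": 1}
    - {"tx": 0,"ty": 0,"tz": 0.0003,"rx": 0,"ry": 0,"rz": 0.2,"gripper": 1}
    - {"tx": 0,"ty": 0,"tz": 0.0003,"rx": 0,"ry": 0,"rz": 0.2,"gripper": 1}
    - {"tx": 0,"ty": 0,"tz": 0.0003,"rx": 0,"ry": 0,"rz": 0.2,"gripper": 1}
    - {"tx": 0,"ty": 0,"tz": 0,"rx": 0,"ry": 0,"rz": 0,"gripper": 1}

```text
time_s: 9.72
ee_pos: [577.7, 27.3, 114.1]
ee_rot: [-180.0, -0.0, 143.0]
force: [-0.7, 0.4, -0.6]
gripper_width: 14.2
gripper_force: 5.0
```

Request:
send_rows:
  motion:
    - {"tx": 0,"ty": 0,"tz": 0.00033,"rx": 0,"ry": 0,"rz": 0.25,"gripper": 1}
    - {"tx": 0,"ty": 0,"tz": 0.00033,"rx": 0,"ry": 0,"rz": 0.25,"gripper": 1}
    - {"tx": 0,"ty": 0,"tz": 0.00033,"rx": 0,"ry": 0,"rz": 0.25,"gripper": 1}
    - {"tx": 0,"ty": 0,"tz": 0.00033,"rx": 0,"ry": 0,"rz": 0.25,"gripper": 1}
    - {"tx": 0,"ty": 0,"tz": 0.00033,"rx": 0,"ry": 0,"rz": 0.25,"gripper": 1}
    - {"tx": 0,"ty": 0,"tz": 0.00033,"rx": 0,"ry": 0,"rz": 0.25,"gripper": 1}
    - {"tx": 0,"ty": 0,"tz": 0.00033,"rx": 0,"ry": 0,"rz": 0.25,"gripper": 1}
    - {"tx": 0,"ty": 0,"tz": 0.00033,"rx": 0,"ry": 0,"rz": 0.25,"gripper": 1}
    - {"tx": 0,"ty": 0,"tz": 0.00033,"rx": 0,"ry": 0,"rz": 0.25,"gripper": 1}
    - {"tx": 0,"ty": 0,"tz": 0.00033,"rx": 0,"ry": 0,"rz": 0.25,"gripper": 1}
    - {"tx": 0,"ty": 0,"tz": 0.00033,"rx": 0,"ry": 0,"rz": 0.25,"gripper": 1}

```text
time_s: 11.1
ee_pos: [577.0, 27.2, 112.1]
ee_rot: [-179.9, 0.1, 60.4]
force: [-1.1, 0.1, -1.0]
gripper_width: 13.8
gripper_force: 5.0
```

Request:
send_rows:
  motion:
    - {"tx": 0,"ty": 0,"tz": 0.00033,"rx": 0,"ry": 0,"rz": 0.25,"gripper": 1}
    - {"tx": 0,"ty": 0,"tz": 0.00033,"rx": 0,"ry": 0,"rz": 0.25,"gripper": 1}
    - {"tx": 0,"ty": 0,"tz": 0.00033,"rx": 0,"ry": 0,"rz": 0.25,"gripper": 1}
    - {"tx": 0,"ty": 0,"tz": 0.00033,"rx": 0,"ry": 0,"rz": 0.25,"gripper": 1}
    - {"tx": 0,"ty": 0,"tz": 0.00033,"rx": 0,"ry": 0,"rz": 0.25,"gripper": 1}
    - {"tx": 0,"ty": 0,"tz": 0.00033,"rx": 0,"ry": 0,"rz": 0.25,"gripper": 1}
    - {"tx": 0,"ty": 0,"tz": 0.00033,"rx": 0,"ry": 0,"rz": 0.25,"gripper": 1}
    - {"tx": 0,"ty": 0,"tz": 0.00033,"rx": 0,"ry": 0,"rz": 0.25,"gripper": 1}
    - {"tx": 0,"ty": 0,"tz": 0.00033,"rx": 0,"ry": 0,"rz": 0.25,"gripper": 1}
    - {"tx": 0,"ty": 0,"tz": 0.00033,"rx": 0,"ry": 0,"rz": 0.25,"gripper": 1}
    - {"tx": 0,"ty": 0,"tz": 0.00033,"rx": 0,"ry": 0,"rz": 0.25,"gripper": 1}
    - {"tx": 0,"ty": 0,"tz": 0,"rx": 0,"ry": 0,"rz": 0,"gripper": 1}

```text
time_s: 12.6
ee_pos: [576.8, 27.8, 110.3]
ee_rot: [-180.0, 0.1, -21.9]
force: [-2.9, 2.2, -0.6]
gripper_width: 13.9
gripper_force: 5.0
```

Now the half-turn regrip around the free wing.

Request:
send_rows:
  motion:
    - {"tx": 0,"ty": 0,"tz": 0,"rx": 0,"ry": 0,"rz": 0,"gripper": -1}
    - {"tx": 0,"ty": 0,"tz": 0,"rx": 0,"ry": 0,"rz": 0,"gripper": -1}
    - {"tx": 0,"ty": 0,"tz": 0,"rx": 0,"ry": 0,"rz": 0,"gripper": -1}
    - {"tx": 0,"ty": 0,"tz": 0,"rx": 0,"ry": 0,"rz": 0,"gripper": -1}
    - {"tx": 0,"ty": 0,"tz": 0,"rx": 0,"ry": 0,"rz": 0,"gripper": -1}
    - {"tx": 0,"ty": 0,"tz": 0,"rx": 0,"ry": 0,"rz": 0,"gripper": -1}
    - {"tx": 0,"ty": 0,"tz": 0,"rx": 0,"ry": 0,"rz": 0,"gripper": -1}

```text
time_s: 13.48
ee_pos: [577.8, 27.4, 110.5]
ee_rot: [-180.0, -0.0, -22.0]
force: [0.1, 1.4, 0.2]
gripper_width: 81.3
gripper_force: 0.0
```

```bash
python3 m.py; python3 - <<'E'
from h import *
f,K,R,t=cam("scene")
a=np.radians(-21.9)
for dz in(0,8):print([proj(K,R,t,np.array([577.4,27.4,131.6-4.2+dz+k])+23*np.array([np.cos(a),np.sin(a),0])).round(1) for k in(-19,19)])
cv2.imwrite("pics/s4.png",cv2.resize(f[120:260,250:410],(640,560),interpolation=cv2.INTER_CUBIC)[:,:,::-1])
E
```

```text
blob [319 172  18  24 238] [327.70168067 183.18907563]
tip px [326.61080852 189.29054349] px/mm z 0.34728256146382463
13.525 [ 0.1  0.6 -0.1] [0.   0.19 0.01] [577.8  27.4 110.5] [-180.   -0.  -22.] 85.20070682617218 113.58733629167524
[array([322.3, 195. ]), array([322.7, 181.4])]
[array([322.4, 192.2]), array([322.8, 178.4])]
```

View pics/s4.png

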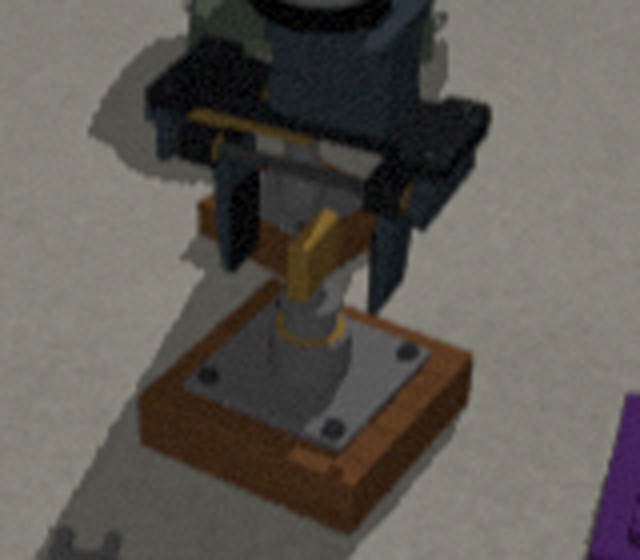

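The wing is turned to yaw ≈ −22° with its bottom at row ~195–196, matching the predicted depth. Rewinding the open gripper.

Request:
send_rows:
  motion:
    - {"tx": 0,"ty": 0,"tz": 0,"rx": 0,"ry": 0,"rz": -0.3,"gripper": -1}
    - {"tx": 0,"ty": 0,"tz": 0,"rx": 0,"ry": 0,"rz": -0.3,"gripper": -1}
    - {"tx": 0,"ty": 0,"tz": 0,"rx": 0,"ry": 0,"rz": -0.3,"gripper": -1}
    - {"tx": 0,"ty": 0,"tz": 0,"rx": 0,"ry": 0,"rz": -0.3,"gripper": -1}
    - {"tx": 0,"ty": 0,"tz": 0,"rx": 0,"ry": 0,"rz": -0.3,"gripper": -1}
    - {"tx": 0,"ty": 0,"tz": 0,"rx": 0,"ry": 0,"rz": -0.3,"gripper": -1}
    - {"tx": 0,"ty": 0,"tz": 0,"rx": 0,"ry": 0,"rz": -0.3,"gripper": -1}
    - {"tx": 0,"ty": 0,"tz": 0,"rx": 0,"ry": 0,"rz": -0.3,"gripper": -1}
    - {"tx": 0,"ty": 0,"tz": 0,"rx": 0,"ry": 0,"rz": -0.3,"gripper": -1}
    - {"tx": 0,"ty": 0,"tz": 0,"rx": 0,"ry": 0,"rz": -0.3,"gripper": -1}

```text
time_s: 14.82
ee_pos: [577.8, 27.4, 110.5]
ee_rot: [180.0, -0.0, 68.3]
force: [-0.2, -0.2, 0.3]
gripper_width: 91.5
gripper_force: 0.0
```

Request:
send_rows:
  motion:
    - {"tx": 0,"ty": 0,"tz": 0,"rx": 0,"ry": 0,"rz": -0.3,"gripper": -1}
    - {"tx": 0,"ty": 0,"tz": 0,"rx": 0,"ry": 0,"rz": -0.3,"gripper": -1}
    - {"tx": 0,"ty": 0,"tz": 0,"rx": 0,"ry": 0,"rz": -0.3,"gripper": -1}
    - {"tx": 0,"ty": 0,"tz": 0,"rx": 0,"ry": 0,"rz": -0.3,"gripper": -1}
    - {"tx": 0,"ty": 0,"tz": 0,"rx": 0,"ry": 0,"rz": -0.3,"gripper": -1}
    - {"tx": 0,"ty": 0,"tz": 0,"rx": 0,"ry": 0,"rz": -0.3,"gripper": -1}
    - {"tx": 0,"ty": 0,"tz": 0,"rx": 0,"ry": 0,"rz": -0.3,"gripper": -1}
    - {"tx": 0,"ty": 0,"tz": 0,"rx": 0,"ry": 0,"rz": -0.3,"gripper": -1}
    - {"tx": 0,"ty": 0,"tz": 0,"rx": 0,"ry": 0,"rz": -0.3,"gripper": -1}
    - {"tx": 0,"ty": 0,"tz": 0,"rx": 0,"ry": 0,"rz": -0.3,"gripper": -1}
    - {"tx": 0,"ty": 0,"tz": 0,"rx": 0,"ry": 0,"rz": 0,"gripper": -1}

```text
time_s: 16.2
ee_pos: [577.8, 27.4, 110.5]
ee_rot: [180.0, 0.0, 157.9]
force: [0.1, -0.1, 0.3]
gripper_width: 91.1
gripper_force: 0.0
```

Request:
send_rows:
  motion:
    - {"tx": 0,"ty": 0,"tz": 0,"rx": 0,"ry": 0,"rz": 0,"gripper": 0}
    - {"tx": 0,"ty": 0,"tz": 0,"rx": 0,"ry": 0,"rz": 0,"gripper": 0}
    - {"tx": 0,"ty": 0,"tz": 0,"rx": 0,"ry": 0,"rz": 0,"gripper": 0.5}
    - {"tx": 0,"ty": 0,"tz": 0,"rx": 0,"ry": 0,"rz": 0,"gripper": 0.5}
    - {"tx": 0,"ty": 0,"tz": 0,"rx": 0,"ry": 0,"rz": 0,"gripper": 0.6}
    - {"tx": 0,"ty": 0,"tz": 0,"rx": 0,"ry": 0,"rz": 0,"gripper": 0.65}
    - {"tx": 0,"ty": 0,"tz": 0,"rx": 0,"ry": 0,"rz": 0,"gripper": 0.7}
    - {"tx": 0,"ty": 0,"tz": 0,"rx": 0,"ry": 0,"rz": 0,"gripper": 0.85}
    - {"tx": 0,"ty": 0,"tz": 0,"rx": 0,"ry": 0,"rz": 0,"gripper": 1}
    - {"tx": 0,"ty": 0,"tz": 0,"rx": 0,"ry": 0,"rz": 0,"gripper": 1}
    - {"tx": 0,"ty": 0,"tz": 0,"rx": 0,"ry": 0,"rz": 0,"gripper": 1}
  grip_force: 5

```text
time_s: 17.58
ee_pos: [577.8, 27.4, 110.5]
ee_rot: [180.0, -0.0, 158.0]
force: [0.5, -0.1, 0.3]
gripper_width: 14.0
gripper_force: 5.0
```

Request:
send_rows:
  motion:
    - {"tx": 0,"ty": 0,"tz": 0.00033,"rx": 0,"ry": 0,"rz": 0.25,"gripper": 1}
    - {"tx": 0,"ty": 0,"tz": 0.00033,"rx": 0,"ry": 0,"rz": 0.25,"gripper": 1}
    - {"tx": 0,"ty": 0,"tz": 0.00033,"rx": 0,"ry": 0,"rz": 0.25,"gripper": 1}
    - {"tx": 0,"ty": 0,"tz": 0.00033,"rx": 0,"ry": 0,"rz": 0.25,"gripper": 1}
    - {"tx": 0,"ty": 0,"tz": 0.00033,"rx": 0,"ry": 0,"rz": 0.25,"gripper": 1}
    - {"tx": 0,"ty": 0,"tz": 0.00033,"rx": 0,"ry": 0,"rz": 0.25,"gripper": 1}
    - {"tx": 0,"ty": 0,"tz": 0.00033,"rx": 0,"ry": 0,"rz": 0.25,"gripper": 1}
    - {"tx": 0,"ty": 0,"tz": 0.00033,"rx": 0,"ry": 0,"rz": 0.25,"gripper": 1}
    - {"tx": 0,"ty": 0,"tz": 0.00033,"rx": 0,"ry": 0,"rz": 0.25,"gripper": 1}
    - {"tx": 0,"ty": 0,"tz": 0.00033,"rx": 0,"ry": 0,"rz": 0.25,"gripper": 1}
    - {"tx": 0,"ty": 0,"tz": 0.00033,"rx": 0,"ry": 0,"rz": 0.25,"gripper": 1}
    - {"tx": 0,"ty": 0,"tz": 0.00033,"rx": 0,"ry": 0,"rz": 0.25,"gripper": 1}

```text
time_s: 19.08
ee_pos: [577.0, 27.1, 108.5]
ee_rot: [-179.9, 0.1, 67.7]
force: [-3.1, -0.6, 0.7]
gripper_width: 14.0
gripper_force: 5.0
```

Request:
send_rows:
  motion:
    - {"tx": 0,"ty": 0,"tz": 0.00033,"rx": 0,"ry": 0,"rz": 0.25,"gripper": 1}
    - {"tx": 0,"ty": 0,"tz": 0.00033,"rx": 0,"ry": 0,"rz": 0.25,"gripper": 1}
    - {"tx": 0,"ty": 0,"tz": 0.00033,"rx": 0,"ry": 0,"rz": 0.25,"gripper": 1}
    - {"tx": 0,"ty": 0,"tz": 0.00033,"rx": 0,"ry": 0,"rz": 0.25,"gripper": 1}
    - {"tx": 0,"ty": 0,"tz": 0.00033,"rx": 0,"ry": 0,"rz": 0.25,"gripper": 1}
    - {"tx": 0,"ty": 0,"tz": 0.00033,"rx": 0,"ry": 0,"rz": 0.25,"gripper": 1}
    - {"tx": 0,"ty": 0,"tz": 0.00033,"rx": 0,"ry": 0,"rz": 0.25,"gripper": 1}
    - {"tx": 0,"ty": 0,"tz": 0.00033,"rx": 0,"ry": 0,"rz": 0.25,"gripper": 1}
    - {"tx": 0,"ty": 0,"tz": 0.00033,"rx": 0,"ry": 0,"rz": 0.25,"gripper": 1}
    - {"tx": 0,"ty": 0,"tz": 0.00033,"rx": 0,"ry": 0,"rz": 0.25,"gripper": 1}
    - {"tx": 0,"ty": 0,"tz": 0.00033,"rx": 0,"ry": 0,"rz": 0.25,"gripper": 1}
    - {"tx": 0,"ty": 0,"tz": 0.00033,"rx": 0,"ry": 0,"rz": 0.25,"gripper": 1}

```text
time_s: 20.58
ee_pos: [576.7, 27.9, 106.5]
ee_rot: [-180.0, 0.2, -22.3]
force: [-2.9, 0.7, 2.0]
gripper_width: 14.0
gripper_force: 5.0
```

Request:
send_rows:
  motion:
    - {"tx": 0,"ty": 0,"tz": 0.0003,"rx": 0,"ry": 0,"rz": 0.25,"gripper": 1}
    - {"tx": 0,"ty": 0,"tz": 0,"rx": 0,"ry": 0,"rz": 0,"gripper": 1}
    - {"tx": 0,"ty": 0,"tz": 0,"rx": 0,"ry": 0,"rz": 0,"gripper": 1}

```text
time_s: 20.95
ee_pos: [577.0, 27.8, 106.3]
ee_rot: [180.0, 0.1, -29.4]
force: [-3.2, 2.5, 2.5]
gripper_width: 14.0
gripper_force: 5.0
```

```bash
python3 m.py; python3 - <<'E'
from h import *
f,K,R,t=cam("scene")
a=np.radians(-29.5)
for dz in(0,4,8):print(dz,[proj(K,R,t,np.array([577.4,27.4,138-15.5+1.6+dz-1+k])+23*np.array([np.cos(a),np.sin(a),0])).round(1) for k in(-19,19)])
cv2.imwrite("pics/s5.png",cv2.resize(f[120:260,250:410],(640,560),interpolation=cv2.INTER_CUBIC)[:,:,::-1])
E
```

```text
blob [321 178   6  19  97] [323.67010309 187.54639175]
tip px [326.73415713 190.57571535] px/mm z 0.3455582627233049
21.0 [-4.   2.5  1.5] [ 0.54  0.74 -0.09] [577.   27.7 106.3] [ 1.80e+02  1.00e-01 -2.95e+01] 14.099260139495614 121.01198424136183
0 [array([321.2, 196.1]), array([321.5, 182.6])]
4 [array([321.2, 194.7]), array([321.5, 181.1])]
8 [array([321.2, 193.3]), array([321.6, 179.6])]
```

View pics/s5.png

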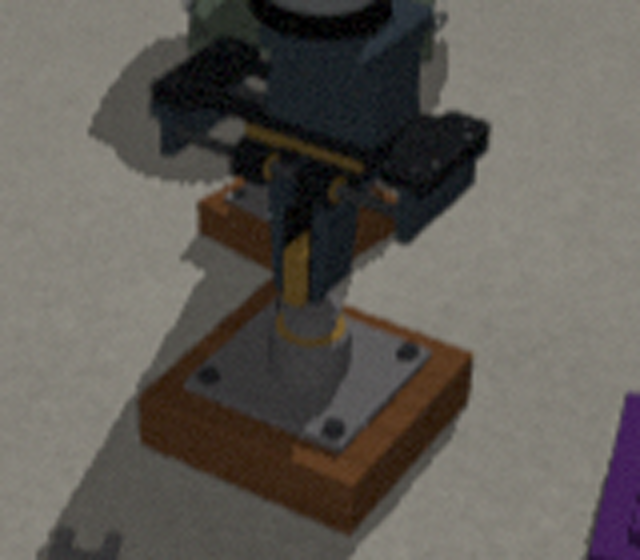

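The wing's edge is visible at crop (297,270) between the fingers, with its bottom at row 197 against 196.1 predicted (the same +0.9 bias as before). That puts the depth at about 16 mm, with a steady 5 N grip. Handing in.

```bash
python3 -c "
from workcell import env
print(env.job_done())"
```

```text
the job is handed in; nothing more can be done
None
```

I turned the bolt backward until it dropped, then screwed it forward about one full turn to roughly 16 mm depth. I handed the job in at about 21 s with the fingers still gripping the wing at 5 N; the hand-in returned no verdict.

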